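# Find the rocking burner cap on the gas stove and seat it

### The job

The brass burner caps were put back after cleaning the gas stove, and one of them is not sitting in its burner. With the fingertips, press down on top of each cap for a moment, from left to right (seen from the robot), to feel which one rocks; then nudge that one sideways until it drops into its burner, so that all three caps lie flat and fully seated. Do not grasp, lift or carry any cap or push one off its burner, and leave everything else where it is.

Things in the scene. Friction and masses are not known exactly. Their poses are not given: they have to be found in the camera images.
- stove: three-burner table-top gas stove, fixed: black glass top 300 x 500 mm on a steel tray, three knobs in front. Origin: centre of its underside, on the worktop; x axis to its back, y axis to its left, z up; the glass is at z = 64 mm. Burner centres in this frame: left (10, 165), middle (45, 0), right (10, -165) mm. A flat steel drip ring 120 mm across and 3 mm high lies round each burner
- seat_left (a point): centre of the top face of the left burner's fixed cast-iron cup, 86 mm above the worktop. The cup is 62 mm across outside and 22 mm high, with a bore 46 mm across and 11 mm deep that takes a cap's spigot; the cap's disc then lies on the top face and overhangs it by about 2 mm all round
- seat_middle (a point): centre of the top face of the middle burner's fixed cast-iron cup, 86 mm above the worktop. The cup is 62 mm across outside and 22 mm high, with a bore 46 mm across and 11 mm deep that takes a cap's spigot; the cap's disc then lies on the top face and overhangs it by about 2 mm all round
- seat_right (a point): centre of the top face of the right burner's fixed cast-iron cup, 86 mm above the worktop. The cup is 62 mm across outside and 22 mm high, with a bore 46 mm across and 11 mm deep that takes a cap's spigot; the cap's disc then lies on the top face and overhangs it by about 2 mm all round
- cap_1: brass burner cap, loose, one of three alike (any may be on any burner, any may be the one off its seat): disc 66 mm across, 12 mm thick, about 0.2 kg, round spigot 42 mm across and 5 mm deep below. Origin: centre of the disc's underside, where the spigot begins; z axis up out of its flat top. Seated it is level, its origin within 2 mm of a seat point.
- cap_2: brass burner cap, loose, one of three alike (any may be on any burner, any may be the one off its seat): disc 66 mm across, 12 mm thick, about 0.2 kg, round spigot 42 mm across and 5 mm deep below. Origin: centre of the disc's underside, where the spigot begins; z axis up out of its flat top. Off its seat it stands 2 to 6 mm proud and rocks when pressed off centre; a sideways push under 5 N moves it.
- cap_3: brass burner cap, loose, one of three alike (any may be on any burner, any may be the one off its seat): disc 66 mm across, 12 mm thick, about 0.2 kg, round spigot 42 mm across and 5 mm deep below. Origin: centre of the disc's underside, where the spigot begins; z axis up out of its flat top. Off its seat, the cap is 3 to 8 mm off centre, to any side, tilted 0.09 to 0.15 rad, high on that side.
- spoon: wooden spoon 297 x 50 x 16 mm lying across the front of the stove's glass top; origin: centre of its underside. To be left alone
- stockpot: black open stockpot 162 x 220 x 100 mm to the right; origin: centre of its underside. To be left alone
- garlic: bulb of garlic, 60 mm, on the worktop to the right; origin: centre of its underside. To be left alone
- spice_jar: spice jar with a yellow cap, 45 mm across, 107 mm high, behind the stove; origin: centre of its underside. To be left alone
- salt_mill: clear salt shaker with a grey top, 44 mm across, 90 mm high, behind the stove; origin: centre of its underside. To be left alone

How it is judged:
On the way, in this order (a step that is already met when the one before it is completed fails the run):
1. the cap on the left burner is pressed with the fingers (over 2 N) (((horizontal distance between cap_1 and seat_left below 0.02 m and contact force between the fingers and cap_1 above 2 N) or (horizontal distance between cap_2 and seat_left below 0.02 m and contact force between the fingers and cap_2 above 2 N) or (horizontal distance between cap_3 and seat_left below 0.02 m and contact force between the fingers and cap_3 above 2 N))), for 0.1 s.
2. the cap on the middle burner is pressed with the fingers (over 2 N) (((horizontal distance between cap_1 and seat_middle below 0.02 m and contact force between the fingers and cap_1 above 2 N) or (horizontal distance between cap_2 and seat_middle below 0.02 m and contact force between the fingers and cap_2 above 2 N) or (horizontal distance between cap_3 and seat_middle below 0.02 m and contact force between the fingers and cap_3 above 2 N))), for 0.1 s.
3. the cap on the right burner is pressed with the fingers (over 2 N) (((horizontal distance between cap_1 and seat_right below 0.02 m and contact force between the fingers and cap_1 above 2 N) or (horizontal distance between cap_2 and seat_right below 0.02 m and contact force between the fingers and cap_2 above 2 N) or (horizontal distance between cap_3 and seat_right below 0.02 m and contact force between the fingers and cap_3 above 2 N))), for 0.1 s.
At the end, for the whole second after the job is handed in: every burner has a cap within 4 mm of its centre, lying level (within 0.03 rad) and down on the cup's top face (underside less than 1.8 mm above it), at rest (((horizontal distance between cap_1 and seat_left below 0.004 m and z of cap_1 in the frame of seat_left between -0.002 and 0.0018 m) or (horizontal distance between cap_2 and seat_left below 0.004 m and z of cap_2 in the frame of seat_left between -0.002 and 0.0018 m) or (horizontal distance between cap_3 and seat_left below 0.004 m and z of cap_3 in the frame of seat_left between -0.002 and 0.0018 m)) and ((horizontal distance between cap_1 and seat_middle below 0.004 m and z of cap_1 in the frame of seat_middle between -0.002 and 0.0018 m) or (horizontal distance between cap_2 and seat_middle below 0.004 m and z of cap_2 in the frame of seat_middle between -0.002 and 0.0018 m) or (horizontal distance between cap_3 and seat_middle below 0.004 m and z of cap_3 in the frame of seat_middle between -0.002 and 0.0018 m)) and ((horizontal distance between cap_1 and seat_right below 0.004 m and z of cap_1 in the frame of seat_right between -0.002 and 0.0018 m) or (horizontal distance between cap_2 and seat_right below 0.004 m and z of cap_2 in the frame of seat_right between -0.002 and 0.0018 m) or (horizontal distance between cap_3 and seat_right below 0.004 m and z of cap_3 in the frame of seat_right between -0.002 and 0.0018 m)) and angle between each of cap_1, cap_2, cap_3's own z axis and vertical below 0.03 rad and linear speed of each of cap_1, cap_2, cap_3 below 0.01 m/s); the robot touches nothing.
It fails at once if a cap is lifted (12 mm or more above its seated height) (z of any of cap_1, cap_2, cap_3 in the frame of stove above 0.098 m).
It fails at once if a cap is carried or pushed off its burner (moved by more than 30 mm) (distance of any of cap_1, cap_2, cap_3 from where it was at the start of the episode above 0.03 m).
It fails at once if something else is moved by more than 25 mm (distance of any of spoon, stockpot, garlic, spice_jar, salt_mill from where it was at the start of the episode above 0.025 m).
It also fails if it takes over 51 s, if anything falls off the work surface, if the arm or the gripper's body presses on something with over 40 N, if the wrist force passes 120 N, or if a joint passes its speed limit or range.

### The arm

A 6-joint arm with a two-finger parallel gripper is mounted at the origin on a cart in front of the work surface, level with it; the furniture and walls round the work are solid. World frame = base frame: x ahead of the robot, y to its left, z up, the work surface at z = 0. Lengths are in m, angles in rad, forces in N, time in s.
With the tool pointing down it reaches from about 0.35 to 0.875 m from the base axis. Payload 15.5 kg.
Tool frame: the origin (TCP) lies at the very end of the fingers, on their centre line; the grasp point (between the pads) lies 19 mm behind it; y points along the fingers, z is the direction in which the jaws open and shut, and the axes are right-handed (so a half turn about y gives the same grasp; the last joint's range is limited). The gripper opens to 85 mm and grips with 20 to 120 N. Pads are 22 mm wide; open, the fingers measure 114 mm over their backs; the gripper's body (76 mm by 85 mm) begins 54 mm behind the grasp point. The pads swing forward as they close: fully open they stand 13 mm farther back than shut.
Start: joints at [-1.248, 0.494, 1.345, -0, 1.302, -0.096], TCP at [0.254, -0.571, 0.231] pointing down, gripper open.
Joint ranges: [-2.91, 2.91], [-0.82, 2.16], [0.22, 2.67], [-1.22, 4.37], [0.12, 2.79], [-3.08, 3.08]. Speed limits (rad/s): [1.89, 1.89, 2.57, 3.01, 3.01, 3.01].

### API

Orientations are given as a unit quaternion [x, y, z, w].
In Python, from station import ctrl, capture gives the robot as it stands.
- The arm moves only by the tool send_rows, never from a script. Its argument "commands" is a list that holds one entry, the list of rows, each a list of 4 numbers: the shift along the world's x, y, z in m, then the turn about the world's z in degrees. A call has 1 to 10 rows; each row is the pose to reach, as a shift and turn from the pose measured when the call began; what a row does not reach only later rows make up. A row lasts 1/8 s, in which the tool goes at most 62.5 mm and 10.7 degrees, less where a joint would pass 70% of its speed; a pose out of reach is approached as far as the arm can. A call with a gripper value outside its range is refused whole. "gripper" is the finger opening in m, from 0 to 0.0854, set as the call begins (left out, the last holds). The fingers move at their own pace and stop on an object; "force" is the grip in N (left out, the last holds). Time passes only in rows, so rows that repeat a pose let the fingers close. It gives the time, the measured TCP pose, the force and the opening at its end, in the units of the state.
- ctrl.get_obs(): the state, without advancing time (a new reading comes with each control period).
- capture(name): name is "scene" or "top" or "wrist"; returns a dict with "frame" (384x512x3 uint8, red, green, blue), "intrinsics" (3x3 intrinsics, pixels), "distortion" ([k1, k2, p1, p2, k3] as OpenCV has them; the pictures are not rectified), "R" (3x3) and "t" (3): a world point X has camera coordinates R X + t. Camera axes: x right, y down, z forward; pixel columns grow to the right and rows downward; lengths in m; the calibration is good to about 2 mm. A picture is of the moment at which its call begins. There is no depth.
- ctrl.close_job(): hands the job in, once; it reports no verdict.
The state is a dict: "t": time; "q": joint angles; "joint_vel": joint speeds; "joint_torque": joint torques, N m; "tcp_pos": TCP position; "tool_rot": TCP orientation; "contact_force": force on the tool from outside, world axes, zero at the start; "wrist_torque": the same for the moment, N m; "gripper_width": opening from 0.0 (shut) to 1.0 (fully open).
Only numpy, scipy, OpenCV 4.12 (cv2) and the standard library are available. Lean on these libraries where they do the work, as an engineer would, in place of code of your own. Each camera call takes 0.05 s, during which the arm holds its last target.

## Working session

There is one attempt and no reset: what is moved stays moved. The work goes in short steps, Python scripts to look and compute and a tool call to move; the robot and the scene stay as the last step left them, time stands still between calls to the robot, and variables do not carry over. Pictures are saved under pics/ and viewed, and the job is handed in when it is done.

Besides the shell and the picture viewer there is one more tool, called after ">>>" as name([rows], argument=value, ...), one row to a line, values as JSON. send_rows: Moves the arm, as the interface text tells. Its arguments: {"type":"object","properties":{"commands":{"type":"array","items":{"type":"array","items":{"type":"array","items":{"type":"number"}}}},"gripper":{"type":"number"},"force":{"type":"number"}},"required":["commands"]}

```bash
mkdir -p pics; ls
python3 - <<'E'
from station import ctrl,capture
import cv2,numpy as np
o=ctrl.get_obs();print({k:np.round(v,3).tolist() for k,v in o.items()})
for n in("scene","top","wrist"):
    c=capture(n);cv2.imwrite(f"pics/{n}0.png",c["frame"][...,::-1]);print(n,c["intrinsics"].tolist(),c["distortion"],np.round(c["R"],3).tolist(),c["t"])
E
```

```text
pics
{'t': 0.0, 'q': [-1.248, 0.494, 1.346, -0.0, 1.303, -0.095], 'joint_vel': [-0.0, -0.0, -0.001, 0.002, -0.0, -0.0], 'joint_torque': [0.005, -88.215, -38.387, 0.0, 0.01, 0.0], 'tcp_pos': [0.253, -0.571, 0.231], 'tool_rot': [-0.147, 0.692, -0.691, 0.147], 'contact_force': [0.42, 0.056, -0.247], 'wrist_torque': [0.027, 0.01, -0.019], 'gripper_width': 1.001}
scene [[488.5162961842824, 0.0, 250.4102803837462], [0.0, 488.5162961842824, 187.4249359189325], [0.0, 0.0, 1.0]] [-0.02973632  0.          0.          0.          0.        ] [[0.502, -0.864, -0.027], [-0.358, -0.179, -0.916], [0.787, 0.47, -0.399]] [-0.29626824  0.27096568  1.08117269]
top [[436.22945857973906, 0.0, 256.68535100414164], [0.0, 436.22945857973906, 198.11912913989352], [0.0, 0.0, 1.0]] [0.01131946 0.         0.         0.         0.        ] [[-0.013, -1.0, 0.017], [-0.993, 0.011, -0.117], [0.117, -0.018, -0.993]] [-0.02329596  0.57285103  1.31955914]
wrist [[272.81293805114836, 0.0, 257.82622675402257], [0.0, 272.81293805114836, 194.32019163782255], [0.0, 0.0, 1.0]] [0.00730763 0.         0.         0.         0.        ] [[0.406, -0.914, -0.001], [-0.875, -0.389, 0.288], [-0.264, -0.116, -0.958]] [-0.62466682 -0.03779283  0.37944295]
```

View pics/scene0.png

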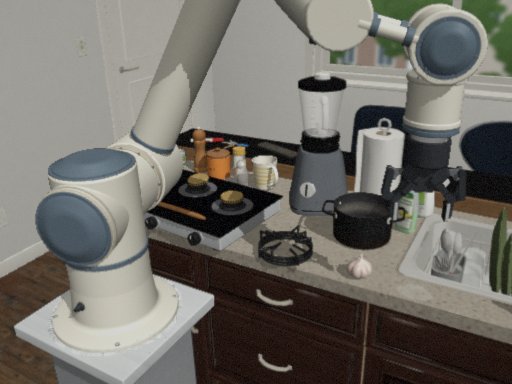

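View pics/top0.png

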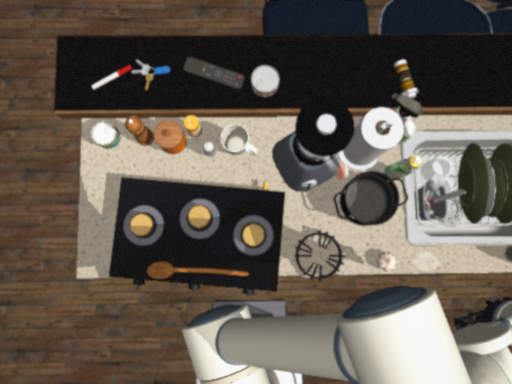

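View pics/wrist0.png

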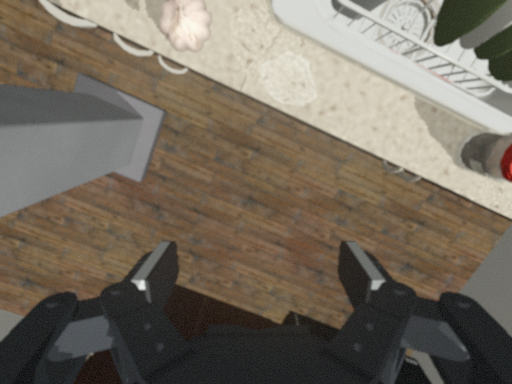

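The top picture shows the stove with its caps near (143,224), (200,217) and (254,235), each in a grey drip ring. The spoon lies in front at row 270. I'll measure the rings and caps in it.

```bash
cat > h.py <<'E'
import cv2,numpy as np
def ray(c,uv,z):
    p=cv2.undistortPoints(np.array([[uv]],float),c["intrinsics"],np.array(c["distortion"]))[0,0]
    R=np.array(c["R"]);t=np.array(c["t"]).ravel()
    C=-R.T@t; d=R.T@np.array([p[0],p[1],1]); return C+d*(z-C[2])/d[2]
def proj(c,X):
    return cv2.projectPoints(np.array([X],float),cv2.Rodrigues(np.array(c["R"]))[0],np.array(c["t"],float).ravel(),c["intrinsics"],np.array(c["distortion"]))[0][0,0]
def brass(f):
    h=cv2.cvtColor(f,cv2.COLOR_RGB2HSV)
    return cv2.inRange(h,(12,90,60),(35,255,255))
E
python3 - <<'E'
from station import capture
from h import *
c=capture("top");f=c["frame"]
m=brass(f)
n,l,s,ce=cv2.connectedComponentsWithStats(m)
for i in range(1,n):
    if s[i,4]>60:print("brass",s[i],ce[i].round(1),ray(c,ce[i],.095).round(4))
g=cv2.cvtColor(f,cv2.COLOR_RGB2GRAY)
m=cv2.inRange(g,50,255);
sub=np.zeros_like(m);sub[190:262,115:280]=m[190:262,115:280]
cs,_=cv2.findContours(sub,cv2.RETR_EXTERNAL,cv2.CHAIN_APPROX_NONE)
for k in cs:
    if cv2.contourArea(k)>600:
        hull=cv2.convexHull(k)
        P=np.array([ray(c,p[0],.067)[:2] for p in k.astype(float)])
        A=np.c_[P,np.ones(len(P))];x=np.linalg.lstsq(A,(P**2).sum(1),rcond=None)[0]
        print("ring",cv2.contourArea(k),x[:2]/2, np.sqrt(x[2]+(x[:2]**2).sum()/4))
cv2.imwrite("pics/topz.png",cv2.resize(f[170:290,100:300,::-1],None,fx=4,fy=4,interpolation=cv2.INTER_CUBIC))
E
```

```text
brass [    0     0   512   384 47291] [125.4 213.2] [0.5251 0.3561 0.095 ]
brass [365   0  24   8 126] [376.3   2.6] [ 1.1777 -0.4121  0.095 ]
brass [469   0  28  11 122] [484.7   4. ] [ 1.1706 -0.753   0.095 ]
brass [368  10  12  25 189] [373.5  20.3] [ 1.1193 -0.401   0.095 ]
brass [396  64  13   9  89] [402.3  67.9] [ 0.9643 -0.4832  0.095 ]
brass [145  75   9  16  85] [148.   81.1] [0.9272 0.2966 0.095 ]
brass [401  77  14  14 122] [407.2  83.7] [ 0.9135 -0.4957  0.095 ]
brass [348 107  25   9 140] [358.4 110.8] [ 0.8292 -0.3422  0.095 ]
brass [422 106  90   8 643] [467.5 109.9] [ 0.8289 -0.6758  0.095 ]
brass [408 155  12  13  74] [412.1 161.9] [ 0.6696 -0.4977  0.095 ]
brass [188 205  23  23 419] [198.8 216.4] [0.5133 0.1417 0.095 ]
brass [130 213  24  24 432] [141.1 224.4] [0.4918 0.3098 0.095 ]
brass [242 223  23  24 444] [253.  234.5] [ 0.458 -0.017  0.095]
brass [147 261 102  18 807] [186.6 270.4] [0.3569 0.1765 0.095 ]
brass [303 376  39   8 183] [318.7 380.5] [ 0.045  -0.1975  0.095 ]
ring 1248.0 [ 0.45808477 -0.01693716] 0.0596370670826084
ring 1275.0 [0.49241039 0.31064159] 0.0600471906785872
ring 1251.5 [0.51057146 0.14278842] 0.059914990099860455
```

View pics/topz.png

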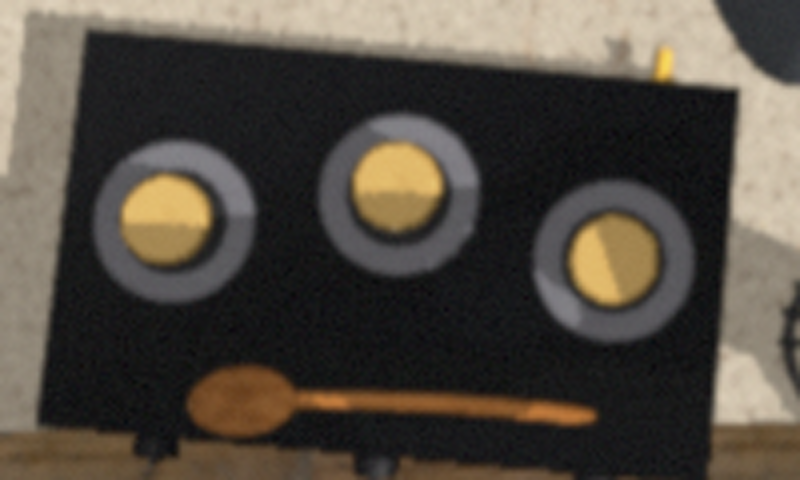

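```bash
cat >> h.py <<'E'
def circ(P):
    A=np.c_[P,np.ones(len(P))];x=np.linalg.lstsq(A,(P**2).sum(1),rcond=None)[0]
    return x[:2]/2,np.sqrt(x[2]+(x[:2]**2).sum()/4)
E
python3 - <<'E'
from station import capture,ctrl
from h import *
from scipy.spatial.transform import Rotation as Ro
B=np.array([[10,165],[45,0],[10,-165]])/1000
W=np.array([[.49241,.31064],[.51057,.14279],[.45808,-.01694]])
b=B-B.mean(0);w=W-W.mean(0);U,S,V=np.linalg.svd(b.T@w);R=(U@V).T
t=W.mean(0)-R@B.mean(0);Q=(R@B.T).T+t
print("seats",Q.round(4).tolist(),"res",(W-Q).round(4).tolist(),"yaw",np.degrees(np.arctan2(R[1,0],R[0,0])))
c=capture("top");m=brass(c["frame"])
for q in Q:
    u=proj(c,[*q,.098]).astype(int)
    s=np.zeros_like(m);s[u[1]-18:u[1]+18,u[0]-18:u[0]+18]=m[u[1]-18:u[1]+18,u[0]-18:u[0]+18]
    k=max(cv2.findContours(s,0,cv2.CHAIN_APPROX_NONE)[0],key=cv2.contourArea)
    e=cv2.fitEllipse(k);ctr,r=circ(np.array([ray(c,p[0],.098)[:2] for p in k.astype(float)]))
    print((ctr-q).round(4),r.round(4),ray(c,e[0],.098)[:2]-q,e[1:])
print(Ro.from_quat(ctrl.get_obs()["tool_rot"]).as_matrix().round(3))
E
```

```text
seats [[0.4926, 0.3108], [0.5102, 0.1431], [0.4582, -0.0174]] res [[-0.0002, -0.0002], [0.0003, -0.0003], [-0.0001, 0.0004]] yaw -5.991318593153469
[-0.0009 -0.0021] 0.033 [-0.0010227  -0.00205947] ((22.24162483215332, 23.137550354003906), 45.66249084472656)
[ 0.003  -0.0018] 0.0326 [ 0.00291804 -0.00176656] ((21.88064193725586, 22.61362075805664), 89.85343933105469)
[-0.0002  0.0004] 0.0334 [-0.00032748  0.00036806] ((22.57988166809082, 23.197105407714844), 18.016799926757812)
[[-0.914 -0.     0.406]
 [-0.406  0.001 -0.914]
 [-0.    -1.    -0.001]]
```

>>> send_rows([
  [[0.018,0.058,0,-6],[0.036,0.116,0,-12],[0.054,0.174,0,-18],[0.072,0.232,0,-24],[0.09,0.29,0,-24],[0.108,0.348,-0.01,-24],[0.126,0.406,-0.02,-24],[0.144,0.464,-0.03,-24],[0.162,0.522,-0.04,-24],[0.18,0.58,-0.05,-24]],
], gripper=0)

```text
t: 1.5
tcp_pos: [0.434, 0.0109, 0.1809]
tool_rot: [0.001, 0.707, -0.707, -0.0]
contact_force: [1.0, -0.7, 0.1]
gripper_width: 0.0
```

Run:
```python
from station import ctrl,capture
import cv2,numpy as np
o=ctrl.get_obs();print({k:np.round(v,4).tolist() for k,v in o.items()})
c=capture("wrist");cv2.imwrite("pics/w1.png",c["frame"][...,::-1])
```

```text
{'t': 1.5, 'q': [-0.1131, 0.2974, 1.86, 0.0006, 0.9833, 1.4586], 'joint_vel': [1.1424, 0.294, -0.1728, 0.0011, -0.1297, 1.1353], 'joint_torque': [-12.658, -66.1967, -24.2861, 0.1792, 0.9296, -3.7181], 'tcp_pos': [0.434, 0.0109, 0.1809], 'tool_rot': [0.0007, 0.7073, -0.707, -0.0001], 'contact_force': [0.9613, -0.6824, 0.1184], 'wrist_torque': [-0.0056, -0.0054, -0.0216], 'gripper_width': 0.0004}
```

View pics/w1.png

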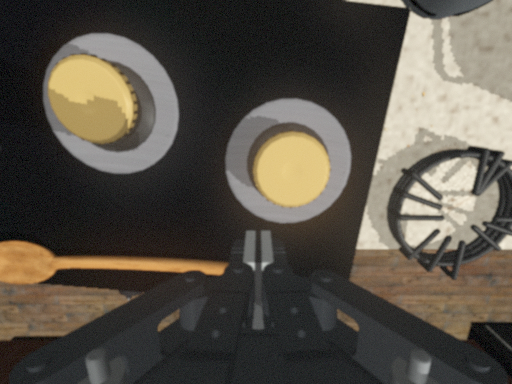

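The wrist view shows the right cap near (290,168), level and roughly centred in its ring, and the middle cap near (93,98). The shut fingertips are at (258,235). Next I'll go above the left cap.

>>> send_rows([
  [[0.01,0.058,0,0],[0.02,0.116,0,0],[0.03,0.174,0,0],[0.04,0.232,-0.01,0],[0.05,0.28,-0.02,0],[0.057,0.299,-0.03,0],[0.057,0.299,-0.04,0],[0.057,0.299,-0.04,0]],
])

```text
t: 2.55
tcp_pos: [0.4912, 0.3144, 0.1391]
tool_rot: [-0.001, 0.708, -0.707, -0.0]
contact_force: [0.2, -0.0, 0.7]
gripper_width: 0.003
```

Run:
```python
from station import ctrl,capture
import cv2,numpy as np
o=ctrl.get_obs();print({k:np.round(v,4).tolist() for k,v in o.items()})
c=capture("wrist");cv2.imwrite("pics/w2.png",c["frame"][...,::-1])
```

```text
{'t': 2.55, 'q': [0.4659, 0.5391, 1.5554, 0.0021, 1.0479, 2.0344], 'joint_vel': [-0.009, -0.0221, -0.0088, 0.0002, 0.0114, 0.0035], 'joint_torque': [1.3912, -83.1142, -31.2029, 0.075, -0.4566, 0.0169], 'tcp_pos': [0.4912, 0.3144, 0.1391], 'tool_rot': [-0.001, 0.7076, -0.7067, -0.0001], 'contact_force': [0.2437, -0.0075, 0.7255], 'wrist_torque': [0.0383, -0.0171, 0.043], 'gripper_width': 0.0031}
```

View pics/w2.png

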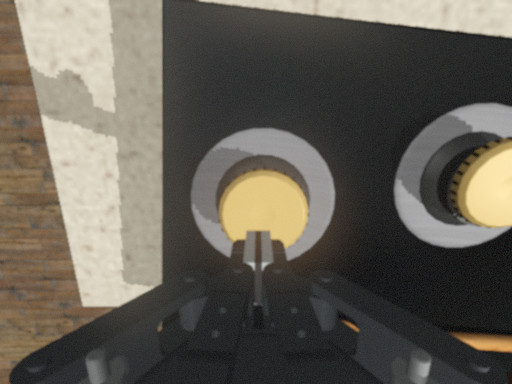

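The left cap at (263,210) looks level. I'll press it now.

>>> send_rows([
  [[0,-0.003,-0.02,0],[0,-0.003,-0.034,0],[0,-0.003,-0.038,0],[0,-0.003,-0.04,0],[0,-0.003,-0.041,0],[0,-0.003,-0.042,0]],
])

```text
t: 3.35
tcp_pos: [0.4917, 0.3115, 0.0981]
tool_rot: [-0.0, 0.708, -0.706, 0.0]
contact_force: [-0.4, 0.0, 0.5]
gripper_width: -0.003
```

>>> send_rows([
  [[0,0,-0.001,0],[0,0,-0.002,0],[0,0,-0.002,0]],
])

```text
t: 3.72
tcp_pos: [0.4918, 0.3116, 0.0979]
tool_rot: [-0.0, 0.708, -0.706, 0.001]
contact_force: [-8.7, -5.3, 32.0]
gripper_width: -0.0
```

Left pressed (32 N at z = 0.098, which is the seated height). I'll lift and go to the middle.

>>> send_rows([
  [[0,0,0.02,0],[0,0,0.045,0],[0.005,-0.05,0.045,0],[0.01,-0.11,0.045,0],[0.015,-0.16,0.045,0],[0.018,-0.166,0.045,0],[0.018,-0.168,0.045,0],[0.018,-0.168,0.045,0]],
])

```text
t: 4.72
tcp_pos: [0.5097, 0.1445, 0.1429]
tool_rot: [-0.0, 0.708, -0.706, 0.001]
contact_force: [0.1, 0.8, -0.2]
gripper_width: -0.003
```

Run:
```python
from station import ctrl,capture
import cv2,numpy as np
o=ctrl.get_obs();print(o["tcp_pos"],o["contact_force"])
c=capture("wrist");cv2.imwrite("pics/w3.png",c["frame"][...,::-1])
```

```text
[0.50970782 0.14447705 0.14293269] [ 0.13923603  0.82713847 -0.21763326]
```

View pics/w3.png

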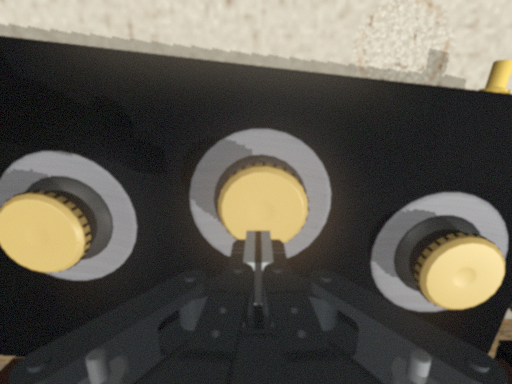

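```bash
cat > meas.py <<'E'
from station import capture,ctrl
from h import *
import sys
Q=np.array([[0.4926,0.3108],[0.5102,0.1431],[0.4582,-0.0174]])
def go(cam="wrist"):
    c=capture(cam);f=c["frame"];hh=cv2.cvtColor(f,cv2.COLOR_RGB2HSV)
    m=cv2.inRange(hh,(12,70,110),(35,255,255))
    ring=cv2.inRange(hh,(0,0,65),(180,60,200))
    for i,q in enumerate(Q):
        u=proj(c,[*q,.098]);
        if not(10<u[0]<502 and 10<u[1]<374):continue
        # top-face mask around expected
        r=np.linalg.norm(proj(c,[q[0],q[1]+.033,.098])-u)
        s=np.zeros_like(m);cv2.circle(s,tuple(int(v) for v in u),int(r*1.35),255,-1);s&=m
        s=cv2.morphologyEx(s,cv2.MORPH_OPEN,np.ones((5,5)))
        cs=cv2.findContours(s,0,cv2.CHAIN_APPROX_NONE)[0]
        if not cs:continue
        k=max(cs,key=cv2.contourArea);k=cv2.convexHull(k,returnPoints=True)
        # image-dense hull
        s[:]=0;cv2.fillPoly(s,[k],255);k=cv2.findContours(s,0,cv2.CHAIN_APPROX_NONE)[0][0]
        P=np.array([ray(c,p[0],.098)[:2] for p in k.astype(float)])
        if k[:,0].min()<2 or k[:,0,0].max()>509:continue
        A,rr=circ(P);print(i,"pix",u.round(),"off mm",((A-q)*1e3).round(1),"r",(rr*1e3).round(1),"fiterr",(np.std(np.linalg.norm(P-A,axis=1))*1e3).round(2))
        cv2.polylines(f,[k],1,(255,0,0))
    return f
if __name__=="__main__":
    f=go(sys.argv[1]);cv2.imwrite(sys.argv[2],cv2.resize(f,None,fx=1.5,fy=1.5)[...,::-1])
E
python3 meas.py wrist pics/m3.png
```

```text
1 pix [260. 215.] off mm [ 7.7 -2.3] r 31.8 fiterr 1.57
2 pix [464. 278.] off mm [3.3 2. ] r 32.9 fiterr 0.64
```

View pics/m3.png

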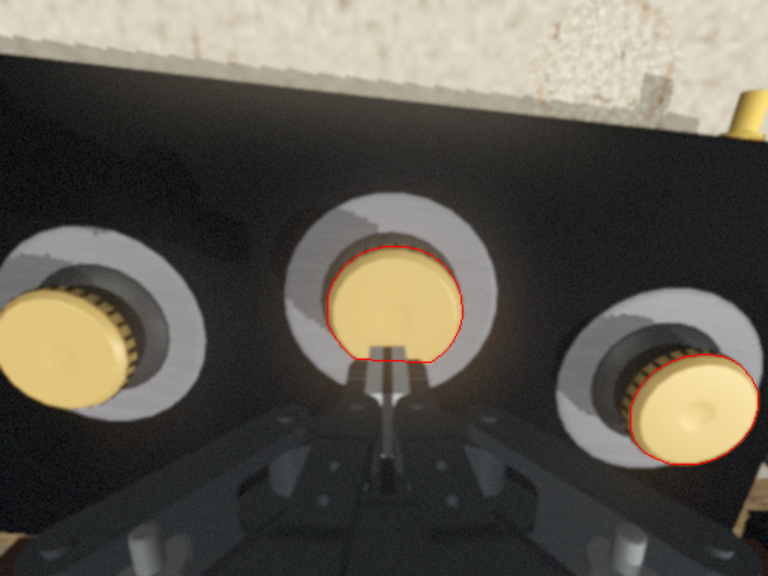

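Run:
```python
from station import capture
from h import *
Q=np.array([[0.4926,0.3108],[0.5102,0.1431],[0.4582,-0.0174]])
c=capture("wrist")
for q,d in zip(Q,[(62,355),(398,318),(698,412)]):
    print(((ray(c,(d[0]/1.5,d[1]/1.5),.098)[:2]-q)*1e3).round(1))
# ring check
f=c["frame"];hh=cv2.cvtColor(f,cv2.COLOR_RGB2HSV)
cv2.imwrite("pics/crop3.png",cv2.resize(f[110:330,170:512,::-1],None,fx=2.3,fy=2.3,interpolation=cv2.INTER_CUBIC))
```

```text
[ 0.  -3.6]
[ 2.7 -4.2]
[ 3.1 -0.8]
```

View pics/crop3.png

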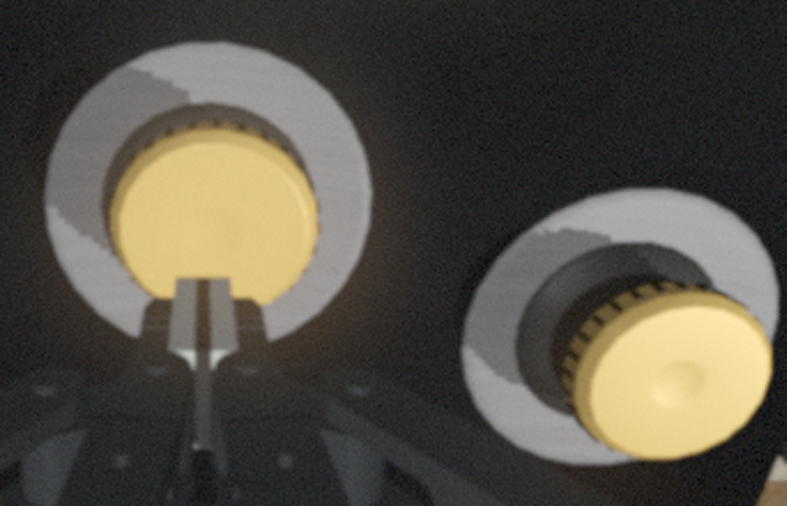

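Not conclusive from the pictures, so I'll press the middle cap slowly.

>>> send_rows([
  [[0,0,-0.02,0],[0,0,-0.036,0],[0,0,-0.038,0],[0,0,-0.04,0],[0,0,-0.041,0]],
])

```text
t: 5.5
tcp_pos: [0.5099, 0.1447, 0.1023]
tool_rot: [-0.0, 0.708, -0.706, 0.002]
contact_force: [0.7, -0.7, -0.6]
gripper_width: 0.002
```

>>> send_rows([
  [[0,0,-0.001,0],[0,0,-0.002,0],[0,0,-0.003,0]],
])

```text
t: 5.88
tcp_pos: [0.5104, 0.1447, 0.1007]
tool_rot: [0.0, 0.708, -0.706, 0.002]
contact_force: [-8.9, -2.9, 39.5]
gripper_width: -0.0
```

It stops at z ≈ 0.1007, about 3 mm proud, so the middle cap is the one off its seat. I'll hold briefly and lift, then press the right cap.

>>> send_rows([
  [[0,0,-0.001,0],[0,0,-0.001,0],[0,0,0.02,0],[0,0,0.042,0],[-0.015,-0.05,0.042,0],[-0.03,-0.105,0.042,0],[-0.045,-0.15,0.042,0],[-0.052,-0.161,0.042,0],[-0.052,-0.162,0.042,0],[-0.052,-0.162,0.042,0]],
])

```text
t: 7.12
tcp_pos: [0.4589, -0.0165, 0.1428]
tool_rot: [0.0, 0.708, -0.706, 0.003]
contact_force: [-0.7, 0.7, -0.3]
gripper_width: -0.004
```

```bash
python3 meas.py top pics/mt4.png; python3 meas.py wrist pics/m4.png
```

```text
0 pix [141. 224.] off mm [-0.8 -0.9] r 32.9 fiterr 1.0
1 pix [198. 217.] off mm [ 3.2 -0.7] r 31.8 fiterr 1.09
2 pix [259. 217.] off mm [ 5.3 -0.7] r 31.2 fiterr 1.95
```

View pics/m4.png

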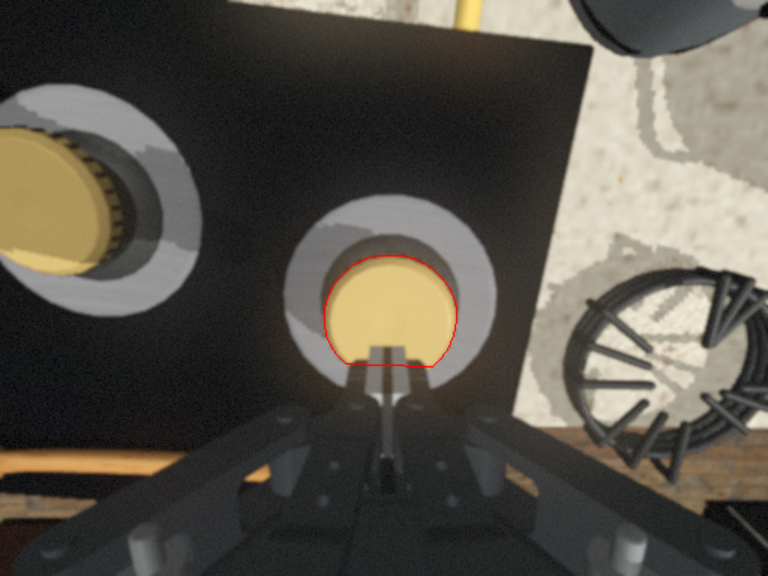

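Seen from the same relative pose, the right cap sits centred in its ring. The middle cap was about 4 mm toward +x and 2 mm toward −y. Now I'll press the right one.

>>> send_rows([
  [[0,0,-0.02,0],[0,0,-0.038,0],[0,0,-0.042,0],[0,0,-0.044,0],[0,0,-0.045,0],[0,0,-0.0455,0],[0,0,-0.0455,0]],
])

```text
t: 8.1
tcp_pos: [0.4592, -0.0163, 0.098]
tool_rot: [0.0, 0.708, -0.706, 0.003]
contact_force: [-2.4, 1.0, 9.6]
gripper_width: 0.004
```

>>> send_rows([
  [[0,0,-0.001,0],[0,0,0.02,0],[0,0,0.045,0],[0.03,0.04,0.047,-9],[0.06,0.08,0.047,-18],[0.085,0.115,0.047,-27],[0.1,0.132,0.047,-27],[0.103,0.134,0.047,-27],[0.103,0.134,0.047,-27]],
])

```text
t: 9.22
tcp_pos: [0.5619, 0.1173, 0.1451]
tool_rot: [0.166, 0.688, -0.687, -0.162]
contact_force: [-0.8, 0.2, 0.7]
gripper_width: 0.003
```

```bash
python3 meas.py top pics/mt5.png;python3 - <<'E'
from station import ctrl,capture
import cv2
o=ctrl.get_obs();print(o["tcp_pos"],o["contact_force"],o["t"])
c=capture("wrist");a=c["frame"];b=capture("top")["frame"][170:290,100:300];b=cv2.resize(b,(640,384),interpolation=2)
cv2.imwrite("pics/w5.png",cv2.resize(cv2.hconcat([a[:, 80:432],b[:,100:500]]),None,fx=1.05,fy=1.05)[...,::-1])
E
```

```text
0 pix [141. 224.] off mm [-0.9 -0. ] r 31.5 fiterr 0.92
1 pix [198. 217.] off mm [ 0.5 -1.9] r 30.7 fiterr 2.88
2 pix [253. 234.] off mm [-0.5 -0.7] r 31.7 fiterr 0.89
[0.56164962 0.11705397 0.14510078] [-0.61162169  0.84465723 -0.89021854] 9.275
```

View pics/w5.png

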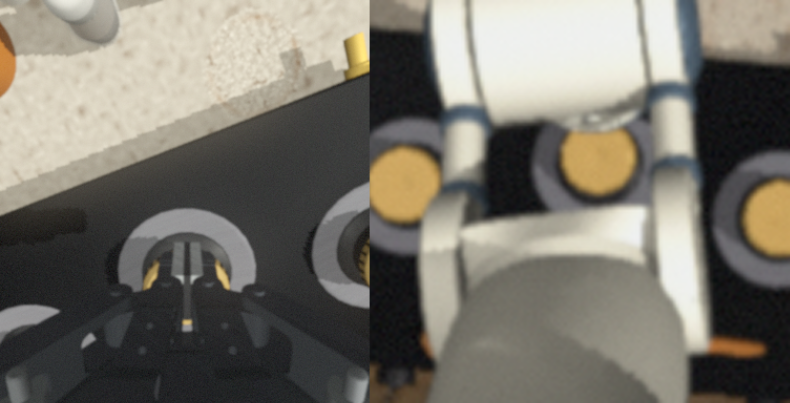

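The wrist view shows the tips just behind the middle cap, over its ring. I'll lower them beside it, with about 8 mm of clearance expected.

>>> send_rows([
  [[0,0,-0.02,0],[0,0,-0.04,0],[0,0,-0.05,0],[0,0,-0.054,0],[0,0,-0.054,0]],
])

```text
t: 10.0
tcp_pos: [0.5618, 0.1168, 0.0914]
tool_rot: [0.166, 0.688, -0.687, -0.162]
contact_force: [-0.2, -0.1, 0.1]
gripper_width: 0.0
```

Run:
```python
from station import ctrl,capture
import cv2
o=ctrl.get_obs();print(o["tcp_pos"],o["contact_force"],o["t"])
c=capture("wrist");a=c["frame"]
b=capture("scene")["frame"][160:240,160:290]
cv2.imwrite("pics/w6.png",cv2.hconcat([a[100:330,150:400],cv2.resize(b,(374,230),interpolation=2)])[...,::-1])
```

```text
[0.56180378 0.11683183 0.09140471] [-0.16656095 -0.0554614   0.11000764] 10.0
```

View pics/w6.png

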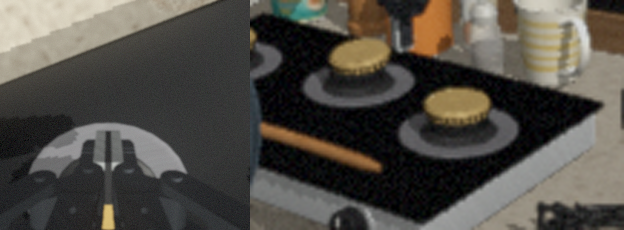

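The tips are down without contact. The scene view (right half) shows the middle cap high on its right/back side, as estimated, while the right cap lies flat. I'll push slowly toward the seat.

>>> send_rows([
  [[-0.003,0.0015,0,0],[-0.006,0.003,0,0],[-0.007,0.0035,0,0],[-0.008,0.004,0,0],[-0.008,0.004,0,0]],
])

```text
t: 10.72
tcp_pos: [0.554, 0.121, 0.0917]
tool_rot: [0.166, 0.688, -0.687, -0.162]
contact_force: [0.4, 0.4, -0.2]
gripper_width: 0.003
```

>>> send_rows([
  [[-0.001,0.0005,0,0],[-0.002,0.001,0,0],[-0.003,0.0015,0,0],[-0.003,0.0015,0,0]],
])

```text
t: 11.22
tcp_pos: [0.551, 0.1225, 0.0917]
tool_rot: [0.166, 0.688, -0.687, -0.162]
contact_force: [1.0, 0.5, -0.8]
gripper_width: 0.002
```

```bash
cat > see.py <<'E'
from station import ctrl,capture
import cv2,sys
o=ctrl.get_obs();print(o["tcp_pos"],o["contact_force"],o["t"])
a=capture("wrist")["frame"]
b=capture("scene")["frame"][160:240,160:290]
cv2.imwrite(sys.argv[1],cv2.hconcat([a[100:330,150:400],cv2.resize(b,(374,230),interpolation=2)])[...,::-1])
E
python3 see.py pics/w7.png
```

```text
[0.55095042 0.12250345 0.09174194] [ 0.99856002  0.47419311 -0.84487793] 11.225
```

View pics/w7.png

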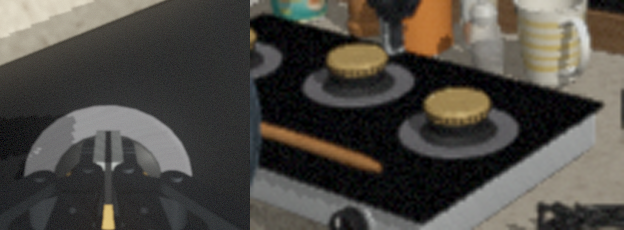

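The middle cap now looks level in the scene view. I'll push 1 mm more, then back off and check.

>>> send_rows([
  [[-0.0005,0.0002,0,0],[-0.001,0.0005,0,0],[-0.001,0.0005,0,0]],
])

```text
t: 11.7
tcp_pos: [0.55, 0.123, 0.0917]
tool_rot: [0.166, 0.688, -0.687, -0.162]
contact_force: [1.3, -0.1, -0.5]
gripper_width: -0.001
```

```bash
python3 see.py pics/w8.png
```

```text
[0.54995091 0.12299505 0.09170885] [ 1.28885598 -0.12871561 -0.52412448] 11.7
```

View pics/w8.png

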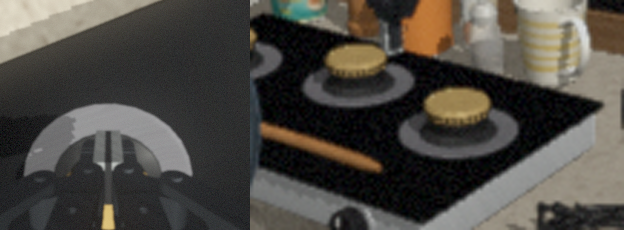

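Level and low force. I'll back off, lift, and return over the cap for comparison pictures.

>>> send_rows([
  [[0.006,-0.003,0,0],[0.012,-0.006,0,0],[0.012,-0.006,0.025,0],[0.012,-0.006,0.052,0],[-0.01,0.005,0.052,9],[-0.03,0.018,0.052,18],[-0.04,0.0205,0.052,27],[-0.04,0.0205,0.052,27],[-0.04,0.0205,0.052,27]],
])

```text
t: 12.92
tcp_pos: [0.5107, 0.1433, 0.1438]
tool_rot: [0.002, 0.708, -0.706, 0.002]
contact_force: [0.1, 0.6, -1.0]
gripper_width: -0.001
```

```bash
python3 see.py pics/w9.png; python3 meas.py wrist pics/m9.png
```

```text
[0.51073662 0.1432763  0.14378723] [ 0.10768274  0.60575392 -0.99123268] 12.925
1 pix [258. 217.] off mm [ 4.9 -0.1] r 31.2 fiterr 2.06
2 pix [461. 279.] off mm [3.2 1.9] r 32.9 fiterr 0.65
```

View pics/w9.png

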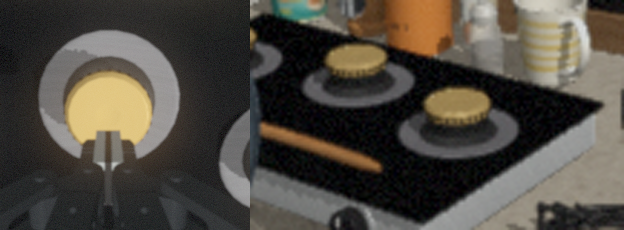

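View pics/m9.png

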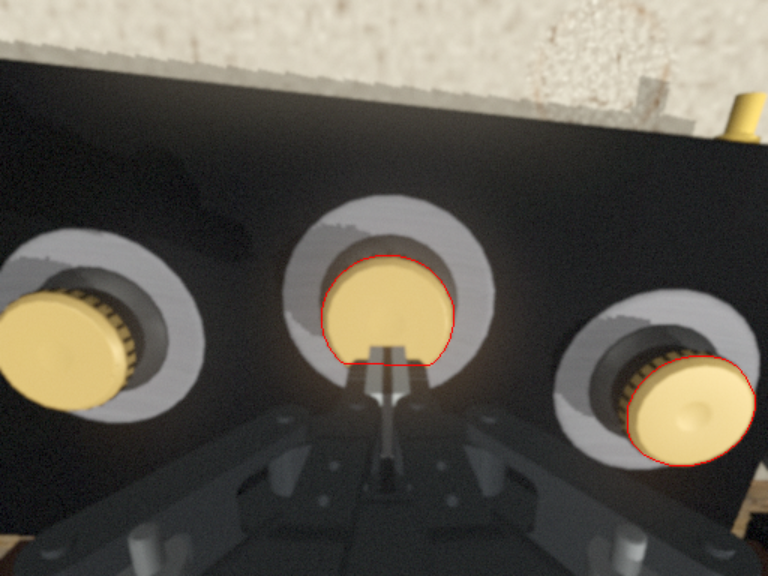

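The middle cap's measured offset, (4.9, −0.1) mm, now matches the seated right cap's (5.3, −0.7) mm from the same pose. A gentle press will confirm its height.

>>> send_rows([
  [[0,0,-0.02,0],[0,0,-0.038,0],[0,0,-0.042,0],[0,0,-0.0445,0],[0,0,-0.0455,0],[0,0,-0.046,0],[0,0,-0.0463,0]],
])

```text
t: 13.95
tcp_pos: [0.5108, 0.1433, 0.098]
tool_rot: [0.002, 0.708, -0.706, 0.003]
contact_force: [-2.0, -0.8, 12.5]
gripper_width: -0.001
```

Contact is at z = 0.098 with 12.5 N, the same as the seated caps. I'll lift clear and do a final check.

>>> send_rows([
  [[0,0,0.02,0],[0,0,0.06,0],[0,0,0.11,0],[-0.02,-0.05,0.15,0],[-0.04,-0.11,0.15,0],[-0.06,-0.17,0.15,0],[-0.08,-0.23,0.15,0],[-0.1,-0.29,0.15,0],[-0.1,-0.33,0.15,0],[-0.1,-0.33,0.15,0]],
])

```text
t: 15.2
tcp_pos: [0.4106, -0.1895, 0.2483]
tool_rot: [0.004, 0.708, -0.706, 0.002]
contact_force: [-0.1, -0.4, -0.2]
gripper_width: -0.002
```

>>> send_rows([
  [[-0.02,-0.05,0,0],[-0.04,-0.1,0,0],[-0.06,-0.15,0,0],[-0.06,-0.15,0,0],[-0.06,-0.15,0,0]],
])

```text
t: 15.82
tcp_pos: [0.3507, -0.3386, 0.2483]
tool_rot: [0.004, 0.708, -0.706, 0.002]
contact_force: [0.1, 0.9, -0.6]
gripper_width: 0.002
```

```bash
python3 meas.py top pics/mt10.png
python3 - <<'E'
from station import capture
import cv2
b=capture("scene")["frame"][150:250,130:290];a=capture("top")["frame"][170:290,100:300]
cv2.imwrite("pics/f.png",cv2.hconcat([cv2.resize(b,(400,250),interpolation=2),cv2.resize(a,(400,250),interpolation=2)])[...,::-1])
E
```

```text
0 pix [141. 224.] off mm [-0.2 -1. ] r 31.4 fiterr 1.3
1 pix [198. 217.] off mm [-0.4  0.7] r 29.9 fiterr 1.06
2 pix [253. 234.] off mm [-0.9  0.6] r 30.8 fiterr 1.01
```

View pics/f.png

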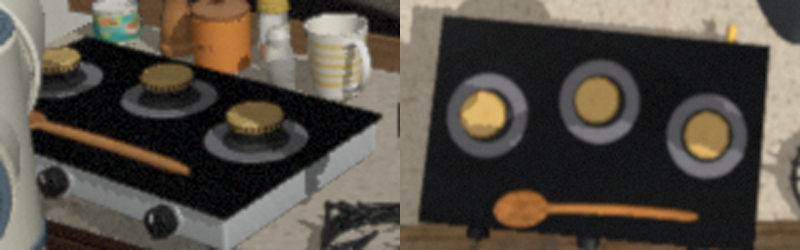

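All three caps are level and centred within about 1 mm in the top view, the spoon hasn't moved, and the arm is clear.

```bash
python3 -c "
from station import ctrl
print(ctrl.close_job())"
```

```text
the job is handed in; nothing more can be done
None
```

I pressed the left, middle and right caps in that order with shut fingertips. The middle cap was the one off its seat: it stopped the tips about 3 mm higher than the others and was visibly tilted in the scene picture. I nudged it sideways by roughly 4–5 mm until it dropped into its burner, and handed the job in at about 16 s of the 51 s.

- **Height:** a second press on the middle cap met it at z = 0.098 m, the same as the two seated caps.
- **Position:** the final top view puts all three caps within about 1.1 mm of their burner centres, and they look level in the scene view.
- **Surroundings:** the spoon looks unmoved in the pictures. I did not measure the other objects separately, but the arm never came close to them.
- **Disagreement:** wrist-camera offsets were biased by 3–5 mm, because the fingers hid part of the cap and the calibration is only good to about 2 mm. I used them only to compare caps from the same relative pose, where the middle cap ended up matching the right one.
- **Press force:** the presses read 10 to 40 N at the wrist. The first press on the middle cap was the highest at 39.5 N, just under the 40 N limit that applies to the arm and gripper body.

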